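# Press the worn bearing out of a bicycle hub

### The job

A bicycle hub shell is clamped upright in the press-out stand with a worn bearing still seated in its lower end. Take the drift that fits - the one with the long slim rod among the three hanging in the rack - put its rod down through the hub's bore and push it until its collar sits down on the hub, so that the bearing is driven out below. Leave the drift standing in the hub.

Things in the scene. Friction and masses are not known exactly. Their poses are not given: they have to be found in the camera images.
- long_drift_grip (a point): Aluminium drift, 0.11-0.21 kg, hung by its collar in any of 3 rack holes 90 mm apart (40 mm wide, rack top z 100). Handle 26 dia x 60 mm; collar 52 dia x 5; rod below 16 dia x 90. Point: mid-handle, on axis, 35 above collar's underside, 125 above rod's foot. z up, y along the row: grip across it, along x. Not those with a 40 mm long or a 34 mm thick rod. Other handles reach z 165: lift 170.
- hub_mouth (a point): Centre of the upper mouth of the clamped hub's bore, 128 mm above the table; z up. Aluminium shell 70 mm tall, flanges 64 mm in diameter, immovable on two dark steel blocks of a grey fixed stand. Bore 30 mm in diameter, 61 to 65 mm deep to the seated bearing. The other hub shell, standing loose on the table, is a bystander.
- bearing (a joint): How far the bearing (steel ring 29 mm in diameter, 11 mm hole, 9 mm thick) has moved down, m: 0 flush with the hub's lower end, starts at 0 to 0.004, wholly out at 0.009, about 0.029 when the drift's collar sits on the hub, stop at 0.035. Steady 12 N of friction, no spring: it stays where left, seen between the stand's blocks.
There are look-alikes about, which are no part of the job. What is shaped like the part that bears long_drift_grip but pink or purple is not meant.

How it is judged:
By the outcome, as a careful person would: the job done as asked, in the order asked, and still so for the second after the job is handed in, with the robot touching nothing.
It also fails if it takes over 45 s, if anything falls off the work surface, if the arm or the gripper's body presses on something with over 40 N, if the wrist force passes 120 N, or if a joint passes its speed limit or range.

### The arm

A 7-joint arm with a two-finger parallel gripper is mounted at the origin on the work surface. World frame = base frame: x ahead of the robot, y to its left, z up, the work surface at z = 0. Lengths are in m, angles in rad, forces in N, time in s.
With the tool pointing down it reaches from about 0.4 to 0.875 m from the base axis. Payload 6.5 kg.
Tool frame: the origin (TCP) lies where the fingers leave the gripper's body, on its centre line; the fingertips stand 64 mm ahead of it and the grasp point (between the pads) lies 45 mm ahead of it; x points along the fingers, y is the direction in which the jaws open and shut, and the axes are right-handed (so a half turn about x gives the same grasp; the last joint's range is limited). The gripper opens to 88 mm and grips with 3 to 60 N. Pads are 18 mm wide; open, the fingers measure 123 mm over their backs; the gripper's body (75 mm by 187 mm) begins 45 mm behind the grasp point.
Start: joints at [1.065, 0.536, -0.004, 1.538, 0.003, 1.067, -0.071], TCP at [0.277, -0.588, 0.303] pointing down, gripper open.
Joint ranges: [-2.7, 2.7], [-0.37, 2.16], [-1.27, 1.26], [0.24, 2.4], [-1.31, 4.45], [0.19, 1.91], [-2.76, 2.76]. Speed limits (rad/s): [2.39, 2.39, 3.14, 3.14, 3.14, 3.14, 3.14].

### API

Orientations are given as a rotation vector (axis times angle).
In Python, from workcell import * gives the robot as it stands.
- The arm moves only by the tool play_rows, never from a script. Its argument "targets" is a list of rows, each an object of numbers: "x", "y", "z": the shift along the tool's x, y, z scaled (see below); "wx", "wy", "wz": the turn, a rotation vector about the tool's x, y, z scaled (see below). In form: [{"x": .., "y": .., "z": .., "wx": .., "wy": .., "wz": ..}, ...]. A call has 1 to 8 rows; each row shifts and turns the pose as measured when the row begins, along the tool's axes as they then stand; what a row does not reach is not made up. The controller multiplies each number of a shift by 0.25 m and each number of a turn by pi rad. A row lasts 1/10 s, in which the tool goes at most 50 mm and 8.59 degrees, less where a joint would pass 70% of its speed; a pose out of reach is approached as far as the arm can. A call with a number of a shift or a turn outside -1 to 1 is refused whole. A call with a gripper value outside its range is refused whole. "hand" is the gripper command: -1 is shut, 1 is fully open, values between are in proportion, set as the call begins (left out, the last holds). The fingers move at their own pace and stop on an object; "grip_force" is the grip in N (left out, the last holds). Time passes only in rows, so rows that do not move let the fingers close. It gives the time, the measured TCP pose, the force and the opening at its end, in the units of the state.
- state(): the state, without advancing time (a new reading comes with each control period).
- capture(name): name is "scene" or "top"; returns (picture, depth): 480x640x3 uint8, red, green, blue; 480x640 float32, m along the optical axis (not along the pixel's ray), 0 where there is no reading.
- camera_info(name): a dict with "intrinsics" (3x3 intrinsics, pixels), "extrinsics" (4x4, takes a point from world to camera coordinates). Camera axes: x right, y down, z forward; pixel columns grow to the right and rows downward; lengths in m; the calibration is good to about 2 mm. A picture is of the moment at which its call begins. camera_info takes no time and is no camera call.
- job_done(): hands the job in, once; it reports no verdict.
Trained networks look in the newest picture that a camera, given by its name, has taken for a name from the list of things; names that differ only in an ending like _2 or _b are one class to them, and where a whole thing is asked for, a point or a joint stands for the part that bears it (a point fixed in the world has none). Each returns a list of dicts, best first, with "confidence" (0 to 1); they miss things now and then, are a little off and sometimes report something else, mostly with a low value. They report only what shows in the picture. A call takes as long as a camera call. They do not tell look-alikes from the thing itself.
- recognise(camera, name): "centre" ([x, y, z] in m, in the coordinates of the camera as it stood for that picture, good to about 4 mm: the middle of the surface that is visible of it).
- masks_of(camera, name): "mask" (480x640 bool, what is visible of it).
The state is a dict: "clock": time; "joint_pos": joint angles; "qvel": joint speeds; "tau": joint torques, N m; "tcp_pos": TCP position; "tcp_rot": TCP orientation; "wrist_force": force on the tool from outside, world axes, zero at the start; "wrist_torque": the same for the moment, N m; "finger_gap": finger opening in m.
Only numpy, scipy, OpenCV 4.12 (cv2) and the standard library are available. Lean on these libraries where they do the work, as an engineer would, in place of code of your own. Each camera call takes 0.05 s, during which the arm holds its last target. There are 200 camera calls.

## Working session

There is one attempt and no reset: what is moved stays moved. The work goes in short steps, Python scripts to look and compute and a tool call to move; the robot and the scene stay as the last step left them, time stands still between calls to the robot, and variables do not carry over. Pictures are saved under pics/ and viewed, about 8 in all and at most 12, crops included, and the job is handed in when it is done.

Besides the shell and the picture viewer there is one more tool, called after "Call:" by a JSON object that holds its "name" and its "arguments". play_rows: Moves the arm, as the interface text tells. Its arguments: {"type":"object","properties":{"targets":{"type":"array","items":{"type":"object","properties":{"x":{"type":"number"},"y":{"type":"number"},"z":{"type":"number"},"wx":{"type":"number"},"wy":{"type":"number"},"wz":{"type":"number"}}}},"hand":{"type":"number"},"grip_force":{"type":"number"}},"required":["targets"]}

```bash
mkdir -p pics; ls; cat > h.py <<'E'
from workcell import *
import numpy as np, cv2
def cloud(cam,d):
    i=camera_info(cam);K=np.array(i["intrinsics"]);E=np.array(i["extrinsics"])
    v,u=np.mgrid[:480,:640]
    P=np.stack([(u-K[0,2])/K[0,0]*d,(v-K[1,2])/K[1,1]*d,d],-1)
    return (P-E[:3,3])@E[:3,:3]
def w(cam,p):
    E=np.array(camera_info(cam)["extrinsics"]);return E[:3,:3].T@(np.array(p)-E[:3,3])
def px(cam,p):
    i=camera_info(cam);K=np.array(i["intrinsics"]);E=np.array(i["extrinsics"])
    q=K@(E[:3,:3]@np.array(p)+E[:3,3]);return (q[:2]/q[2]).round()
E
python3 - <<'E'
from h import *
np.set_printoptions(precision=4,suppress=True)
print(state())
for c in("scene","top"):
    im,d=capture(c);cv2.imwrite(f"pics/{c}1.png",im[:,:,::-1]);np.savez(f"{c}1",im=im,d=d)
    for n in("long_drift_grip","hub_mouth","bearing"):
        for r in recognise(c,n): 
            p=w(c,r["centre"]);print(c,n,r["confidence"],p,px(c,p))
E
```

```text
pics
{'clock': 0.0, 'joint_pos': array([ 1.0648,  0.5372, -0.0045,  1.5389,  0.0026,  1.0673, -0.0712]), 'qvel': array([-0.0007,  0.0012,  0.0002,  0.0007, -0.0001, -0.0017,  0.0001]), 'tau': array([ -0.0007, -57.099 ,   0.99  , -25.1599,  -0.0563,   0.0179,
         0.0002]), 'tcp_pos': array([ 0.2765, -0.5877,  0.3018]), 'tcp_rot': array([ 1.978,  0.444, -1.979]), 'wrist_force': array([-0.1331,  0.3207,  0.256 ]), 'wrist_torque': array([ 0.0013, -0.0259,  0.0267]), 'finger_gap': 0.08866358385751552}
scene long_drift_grip 0.95 [0.6837 0.0089 0.097 ] [344. 309.]
scene long_drift_grip 0.75 [ 0.5801 -0.0799  0.1138] [272. 273.]
scene long_drift_grip 0.75 [0.5977 0.03   0.1207] [337. 262.]
scene long_drift_grip 0.69 [0.4876 0.0239 0.0952] [314. 241.]
scene long_drift_grip 0.59 [ 0.4055 -0.1317  0.1033] [224. 230.]
scene hub_mouth 0.84 [0.549  0.1597 0.0544] [390. 262.]
top long_drift_grip 0.95 [ 0.5673 -0.0739  0.1027] [380. 238.]
top long_drift_grip 0.91 [0.6662 0.0122 0.0917] [327. 182.]
top long_drift_grip 0.82 [ 0.3972 -0.1236  0.0949] [413. 341.]
top long_drift_grip 0.6 [0.4835 0.0291 0.0949] [319. 289.]
top long_drift_grip 0.56 [0.5853 0.0338 0.0957] [315. 229.]
top hub_mouth 0.77 [0.5273 0.1621 0.0158] [248. 267.]
top bearing 0.65 [0.5344 0.1867 0.0657] [229. 262.]
```

View pics/scene1.png

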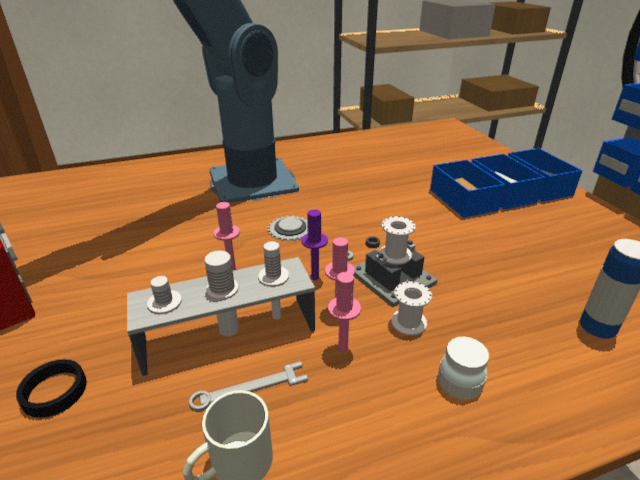

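View pics/top1.png

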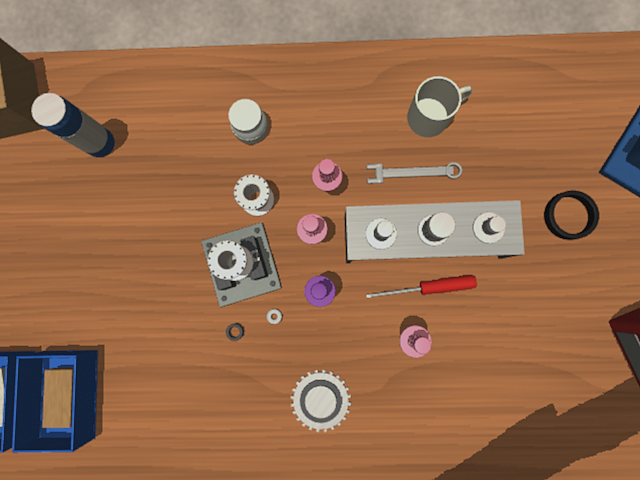

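The scene view shows three candidates in the rack, at (160,295), (218,272) and (272,262). In the top view they are at (490,227), (437,229) and (380,233). The one at scene (272,262) shows a slim rod below the rack at (276,305), the middle one has a thick rod, and the left one shows no rod. The pink and purple drifts are look-alikes. I'll confirm this in a crop and measure.

```bash
python3 - <<'E'
from h import *
from scipy.optimize import least_squares
np.set_printoptions(precision=4,suppress=True)
s=np.load("scene1.npz");a=s["im"][190:360,110:450]
cv2.imwrite("pics/crop.png",cv2.resize(a,None,fx=2.35,fy=2.35,interpolation=2)[:,:,::-1])
def circ(q,name,r=None):
    f=least_squares(lambda c:np.hypot(q[:,0]-c[0],q[:,1]-c[1])-(c[2] if r is None else r),[*q.mean(0)[:2],.02],loss="soft_l1",f_scale=.001)
    print(name,len(q),f.x,"mean",q.mean(0),"ext",np.ptp(q,axis=0))
for c in("top","scene"):
    z=np.load(c+"1.npz");C=cloud(c,z["d"]);Z=C[...,2];ok=z["d"]>0
    def sel(x,y,R,lo,hi): return C[ok&(np.hypot(C[...,0]-x,C[...,1]-y)<R)&(Z>lo)&(Z<hi)]
    for nm,x,y in(("A",.567,-.078),("B",.567,-.168),("C",.567,-.258)):
        q=sel(x,y,.045,.11,.25);
        print(c,nm,"ztop",np.sort(q[:,2])[-5:])
        t=q[q[:,2]>q[:,2].max()-.003];circ(t,"handletop")
        circ(q[q[:,2]<q[:,2].max()-.005],"handleside",.013)
        k=sel(x,y,.045,.1025,.108);circ(k,"collar")
        k=sel(x,y,.045,.094,.1025);print("racktop z",np.median(k[:,2]))
    q=sel(.534,.185,.06,.11,.2);print("hub zmax",np.sort(q[:,2])[-5:])
    t=q[q[:,2]>.1235]
    f=(t[:,:2].min(0)+t[:,:2].max(0))/2;print("flange box",f,np.ptp(t,axis=0));(cx,cy),r=cv2.minEnclosingCircle(t[:,:2].astype(np.float32));print("encl",cx,cy,r)
    for nm,p in (("drift",.0),):pass
    q=C[ok&(Z>.05)&(abs(C[...,0]-.55)<.25)&(abs(C[...,1]+.0)<.3)];
# rack edges from top
z=np.load("top1.npz");C=cloud("top",z["d"]);m=((abs(C[...,2]-.1)<.006)&(abs(C[...,0]-.567)<.08)&(C[...,1]<-.01)&(C[...,1]>-.33)).astype(np.uint8)
P=C[m>0][:,:2].astype(np.float32);print("rack",cv2.minAreaRect(P))
E
```

```text
top A ztop [0.1661 0.1662 0.1662 0.1664 0.1666]
handletop 117 [ 0.5734 -0.0754  0.0089] mean [ 0.573  -0.075   0.1646] ext [0.0234 0.0245 0.003 ]
handleside 100 [ 0.5738 -0.0757  0.02  ] mean [ 0.5667 -0.0701  0.1401] ext [0.0227 0.0252 0.0506]
collar 386 [ 0.5749 -0.077   0.0214] mean [ 0.5695 -0.0728  0.1041] ext [0.0666 0.0639 0.0054]
racktop z 0.09901155744303906
top B ztop [0.1666 0.1666 0.1672 0.1679 0.1683]
handletop 51 [ 0.5747 -0.1615  0.0144] mean [ 0.579  -0.1594  0.166 ] ext [0.0366 0.0337 0.003 ]
handleside 389 [ 0.5743 -0.1566  0.02  ] mean [ 0.5733 -0.1557  0.1494] ext [0.0388 0.0402 0.053 ]
collar 173 [ 0.5782 -0.1636  0.0236] mean [ 0.5713 -0.1528  0.1041] ext [0.069  0.0489 0.0049]
racktop z 0.09894369431662005
top C ztop [0.1459 0.146  0.1463 0.1463 0.1463]
handletop 125 [ 0.5801 -0.2537  0.0085] mean [ 0.5799 -0.2534  0.1444] ext [0.0222 0.023  0.003 ]
handleside 128 [ 0.5799 -0.2536  0.02  ] mean [ 0.5762 -0.2447  0.1274] ext [0.0264 0.026  0.0313]
collar 377 [ 0.5804 -0.255   0.0212] mean [ 0.578  -0.2477  0.1041] ext [0.0637 0.063  0.0054]
racktop z 0.098783065
[... 851 characters left out ...]
3] ext [0.0565 0.0771 0.0052]
racktop z 0.10066762197024388
scene C ztop [0.1467 0.1468 0.1472 0.1474 0.1474]
handletop 133 [ 0.581  -0.2542  0.0088] mean [ 0.5812 -0.2543  0.1456] ext [0.0246 0.0249 0.003 ]
handleside 298 [ 0.5797 -0.2543  0.02  ] mean [ 0.5899 -0.2531  0.1263] ext [0.0184 0.0261 0.0324]
collar 398 [ 0.5799 -0.2544  0.0213] mean [ 0.588  -0.2538  0.1054] ext [0.0648 0.0775 0.0052]
racktop z 0.1007011584867546
hub zmax [0.1305 0.1306 0.1307 0.1307 0.1309]
flange box [0.5345 0.1752] [0.0658 0.0634 0.0074]
encl 0.53403240442276 0.17523100972175598 0.03341894969344139
rack ((0.5784043669700623, -0.1646880805492401), (0.09046978503465652, 0.29103195667266846), 0.651165246963501)
```

View pics/crop.png

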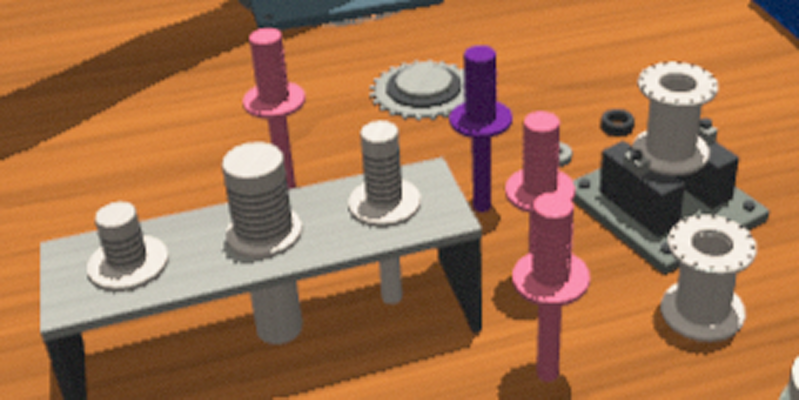

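Confirmed. The drift meant is A, at scene (272,262), crop (385,170): it has a slim rod reaching low. B has the thick rod and C no visible rod. A's axis is about (0.574,-0.076), rack top z is about 0.100, and handle top about 0.166. The hub is at about (0.534,0.176) with its mouth near z 0.129. The sizes agree with those given.

```bash
cat >> h.py <<'E'
from scipy.spatial.transform import Rotation as Ro
def go(target,yaw=0.03):
    "shift/turn in scaled tool units to TCP target with tool x down, tool y near +-world x turned by yaw"
    s=state();R=Ro.from_rotvec(s["tcp_rot"]);M=R.as_matrix()
    for sg in(1,-1):
        y=sg*np.array([np.cos(yaw),np.sin(yaw),0]);x=np.array([0,0,-1.]);G=np.stack([x,y,np.cross(x,y)],1)
        t=Ro.from_matrix(M.T@G).as_rotvec();print("turn deg",np.degrees(t).round(2),"scaled",(t/np.pi).round(4))
    d=np.array(target)-s["tcp_pos"];print("R",M.round(3).tolist(),"tcp",s["tcp_pos"].round(4),"d",d.round(4),"tool scaled",(M.T@d/.25).round(4),"q",s["joint_pos"].round(2),"F",s["wrist_force"].round(1),"gap",s["finger_gap"],s["clock"])
E
python3 -c "
from h import *
go([.574,-.076,.30])"
```

```text
turn deg [-6.652e+01 -1.000e-02  1.000e-02] scaled [-3.696e-01 -0.000e+00  1.000e-04]
turn deg [1.1348e+02 2.0000e-02 1.0000e-02] scaled [6.304e-01 1.000e-04 0.000e+00]
R [[-0.0, 0.426, -0.905], [0.0, -0.905, -0.426], [-1.0, -0.0, 0.0]] tcp [ 0.2767 -0.5881  0.3026] d [ 0.2973  0.5121 -0.0026] tool scaled [ 0.0106 -1.3471 -1.9481] q [ 1.06  0.54 -0.    1.54  0.    1.07 -0.07] F [-0.1  0.3 -0.2] gap 0.0879167523099004 0.4
```

Call:
{"name": "play_rows", "arguments": {"targets": [{"wx": -0.0462}, {"wx": -0.0462}, {"wx": -0.0462}, {"wx": -0.0462}, {"wx": -0.0462}, {"wx": -0.0462}, {"wx": -0.0462}, {"wx": -0.0462}], "hand": 1}}

```text
$.targets[0]: bad value
```

```bash
python3 -c "
from h import *
go([.574,-.076,.30])"
```

```text
turn deg [-6.652e+01 -1.000e-02  1.000e-02] scaled [-3.696e-01 -0.000e+00  1.000e-04]
turn deg [1.1348e+02 2.0000e-02 1.0000e-02] scaled [6.304e-01 1.000e-04 0.000e+00]
R [[-0.0, 0.426, -0.905], [0.0, -0.905, -0.426], [-1.0, -0.0, 0.0]] tcp [ 0.2767 -0.5881  0.3026] d [ 0.2973  0.5121 -0.0026] tool scaled [ 0.0106 -1.3471 -1.9481] q [ 1.06  0.54 -0.    1.54  0.    1.07 -0.07] F [-0.1  0.3 -0.2] gap 0.0879167523099004 0.4
```

All six numbers are needed in each row.

Call:
{"name": "play_rows", "arguments": {"targets": [{"x": 0, "y": 0, "z": 0, "wx": -0.0462, "wy": 0, "wz": 0}, {"x": 0, "y": 0, "z": 0, "wx": -0.0462, "wy": 0, "wz": 0}, {"x": 0, "y": 0, "z": 0, "wx": -0.0462, "wy": 0, "wz": 0}, {"x": 0, "y": 0, "z": 0, "wx": -0.0462, "wy": 0, "wz": 0}, {"x": 0, "y": 0, "z": 0, "wx": -0.0462, "wy": 0, "wz": 0}, {"x": 0, "y": 0, "z": 0, "wx": -0.0462, "wy": 0, "wz": 0}, {"x": 0, "y": 0, "z": 0, "wx": -0.0462, "wy": 0, "wz": 0}, {"x": 0, "y": 0, "z": 0, "wx": -0.0462, "wy": 0, "wz": 0}], "hand": 1}}

```text
clock: 1.2
tcp_pos: [0.2767, -0.5879, 0.3025]
tcp_rot: [1.159, 1.241, -1.16]
wrist_force: [0.6, -0.0, 0.1]
finger_gap: 0.088
```

```bash
python3 -c "
from h import *
go([.574,-.076,.30])"
```

```text
turn deg [2.14 0.   0.06] scaled [0.0119 0.     0.0003]
turn deg [-1.7786e+02 -9.0000e-02  0.0000e+00] scaled [-9.881e-01 -5.000e-04  0.000e+00]
R [[-0.001, 0.998, 0.067], [-0.0, 0.067, -0.998], [-1.0, -0.001, 0.0]] tcp [ 0.2767 -0.5879  0.3025] d [ 0.2973  0.5119 -0.0025] tool scaled [ 0.0088  1.3244 -1.9631] q [ 1.25  0.55 -0.27  1.53  0.16  1.09  1.01] F [ 0.6 -0.   0.1] gap 0.08795289081834903 1.2
```

Call:
{"name": "play_rows", "arguments": {"targets": [{"x": 0, "y": 0.1, "z": -0.14, "wx": 0.012, "wy": 0, "wz": 0}, {"x": 0, "y": 0.1, "z": -0.14, "wx": 0, "wy": 0, "wz": 0}, {"x": 0, "y": 0.1, "z": -0.14, "wx": 0, "wy": 0, "wz": 0}, {"x": 0, "y": 0.1, "z": -0.14, "wx": 0, "wy": 0, "wz": 0}, {"x": 0, "y": 0.1, "z": -0.14, "wx": 0, "wy": 0, "wz": 0}, {"x": 0, "y": 0.1, "z": -0.14, "wx": 0, "wy": 0, "wz": 0}, {"x": 0, "y": 0.1, "z": -0.14, "wx": 0, "wy": 0, "wz": 0}, {"x": 0, "y": 0.1, "z": -0.14, "wx": 0, "wy": 0, "wz": 0}]}}

```text
clock: 2.0
tcp_pos: [0.4673, -0.2993, 0.3014]
tcp_rot: [1.191, 1.215, -1.2]
wrist_force: [0.8, -0.5, -0.0]
finger_gap: 0.0881
```

```bash
python3 -c "
from h import *
go([.574,-.076,.30])"
```

```text
turn deg [-0.67  0.32  0.12] scaled [-0.0037  0.0018  0.0007]
turn deg [179.33   0.19  -0.5 ] scaled [ 0.9963  0.001  -0.0028]
R [[-0.002, 1.0, 0.018], [-0.006, 0.018, -1.0], [-1.0, -0.002, 0.006]] tcp [ 0.4673 -0.2993  0.3014] d [ 0.1067  0.2233 -0.0014] tool scaled [-5.000e-04  4.432e-01 -8.852e-01] q [ 0.77  0.4  -0.37  1.78  0.18  0.99  0.35] F [ 0.8 -0.5 -0. ] gap 0.0881205711384587 2.0
```

Call:
{"name": "play_rows", "arguments": {"targets": [{"x": 0, "y": 0.08, "z": -0.15, "wx": 0, "wy": 0, "wz": 0}, {"x": 0, "y": 0.08, "z": -0.15, "wx": 0, "wy": 0, "wz": 0}, {"x": 0, "y": 0.08, "z": -0.15, "wx": 0, "wy": 0, "wz": 0}, {"x": 0, "y": 0.08, "z": -0.15, "wx": 0, "wy": 0, "wz": 0}, {"x": 0, "y": 0.08, "z": -0.15, "wx": 0, "wy": 0, "wz": 0}, {"x": 0, "y": 0.04, "z": -0.1, "wx": -0.003, "wy": 0.0015, "wz": 0}, {"x": 0, "y": 0, "z": 0, "wx": 0, "wy": 0, "wz": 0}]}}

```text
clock: 2.7
tcp_pos: [0.5796, -0.0686, 0.3015]
tcp_rot: [1.185, 1.225, -1.18]
wrist_force: [-0.9, -0.3, -0.6]
finger_gap: 0.0881
```

```bash
python3 -c "
from h import *
go([.574,-.076,.18])"
```

```text
turn deg [ 0.36 -0.07 -0.17] scaled [ 0.002  -0.0004 -0.001 ]
turn deg [-1.7964e+02  2.7000e-01 -1.2000e-01] scaled [-9.98e-01  1.50e-03 -7.00e-04]
R [[0.003, 0.999, 0.036], [0.001, 0.036, -0.999], [-1.0, 0.003, -0.001]] tcp [ 0.5796 -0.0686  0.3015] d [-0.0056 -0.0074 -0.1215] tool scaled [ 0.4857 -0.025   0.0295] q [ 0.37  0.46 -0.44  1.7   0.22  1.02 -0.11] F [-0.9 -0.3 -0.6] gap 0.08814296441766994 2.7
```

Call:
{"name": "play_rows", "arguments": {"targets": [{"x": 0, "y": -0.022, "z": 0.028, "wx": 0, "wy": 0, "wz": 0}, {"x": 0, "y": 0, "z": 0, "wx": 0, "wy": 0, "wz": 0}, {"x": 0.1, "y": 0, "z": 0, "wx": 0, "wy": 0, "wz": 0}, {"x": 0.1, "y": 0, "z": 0, "wx": 0, "wy": 0, "wz": 0}, {"x": 0.1, "y": 0, "z": 0, "wx": 0, "wy": 0, "wz": 0}, {"x": 0, "y": 0, "z": 0, "wx": 0, "wy": 0, "wz": 0}]}}

```text
clock: 3.3
tcp_pos: [0.5723, -0.0865, 0.2254]
tcp_rot: [1.19, 1.214, -1.191]
wrist_force: [-0.6, 0.2, -0.2]
finger_gap: 0.0881
```

```bash
python3 -c "
from h import *
go([.574,-.076,.18])"
```

```text
turn deg [-0.35  0.27 -0.23] scaled [-0.0019  0.0015 -0.0013]
turn deg [179.65  -0.36  -0.43] scaled [ 0.9981 -0.002  -0.0024]
R [[0.004, 1.0, 0.024], [-0.005, 0.024, -1.0], [-1.0, 0.004, 0.005]] tcp [ 0.5723 -0.0865  0.2254] d [ 0.0017  0.0105 -0.0454] tool scaled [ 0.1813  0.007  -0.0428] q [ 0.37  0.54 -0.41  1.78  0.28  0.87 -0.13] F [-0.6  0.2 -0.2] gap 0.0880925959178324 3.3
```

Call:
{"name": "play_rows", "arguments": {"targets": [{"x": 0, "y": 0, "z": 0, "wx": 0, "wy": 0, "wz": 0}, {"x": 0, "y": 0.005, "z": -0.03, "wx": 0, "wy": 0, "wz": 0}, {"x": 0, "y": 0, "z": 0, "wx": 0, "wy": 0, "wz": 0}, {"x": 0, "y": 0, "z": 0, "wx": 0, "wy": 0, "wz": 0}]}}

```text
clock: 3.7
tcp_pos: [0.5744, -0.0815, 0.2291]
tcp_rot: [1.194, 1.207, -1.192]
wrist_force: [-0.7, -0.7, 0.4]
finger_gap: 0.0881
```

```bash
python3 -c "
from h import *
go([.574,-.076,.18])"
```

```text
turn deg [-0.61  0.38 -0.46] scaled [-0.0034  0.0021 -0.0026]
turn deg [179.39  -0.73  -0.59] scaled [ 0.9966 -0.004  -0.0033]
R [[0.008, 1.0, 0.019], [-0.006, 0.019, -1.0], [-1.0, 0.008, 0.007]] tcp [ 0.5744 -0.0815  0.2291] d [-0.0004  0.0055 -0.0491] tool scaled [ 0.1963 -0.0029 -0.0232] q [ 0.36  0.54 -0.41  1.78  0.28  0.87 -0.15] F [-0.7 -0.7  0.4] gap 0.08809257557070298 3.7
```

Call:
{"name": "play_rows", "arguments": {"targets": [{"x": 0.05, "y": -0.002, "z": -0.02, "wx": -0.003, "wy": 0.002, "wz": -0.002}, {"x": 0.05, "y": 0, "z": 0, "wx": 0, "wy": 0, "wz": 0}, {"x": 0.05, "y": 0, "z": 0, "wx": 0, "wy": 0, "wz": 0}, {"x": 0, "y": 0, "z": 0, "wx": 0, "wy": 0, "wz": 0}, {"x": 0, "y": 0, "z": 0, "wx": 0, "wy": 0, "wz": 0}]}}

```text
clock: 4.2
tcp_pos: [0.5741, -0.0756, 0.1885]
tcp_rot: [1.188, 1.223, -1.185]
wrist_force: [0.6, -1.1, 0.2]
finger_gap: 0.0883
```

```bash
python3 -c "
from h import *
go([.574,-.076,.18])"
```

```text
turn deg [ 0.03 -0.02 -0.09] scaled [ 0.0002 -0.0001 -0.0005]
turn deg [-1.7997e+02  1.5000e-01 -3.0000e-02] scaled [-9.998e-01  8.000e-04 -2.000e-04]
R [[0.002, 1.0, 0.031], [0.0, 0.031, -1.0], [-1.0, 0.002, -0.0]] tcp [ 0.5741 -0.0756  0.1885] d [-0.0001 -0.0004 -0.0085] tool scaled [ 0.0339 -0.0005  0.0017] q [ 0.34  0.6  -0.39  1.8   0.3   0.8  -0.17] F [ 0.6 -1.1  0.2] gap 0.08833577787815736 4.2
```

Well aligned. I'll go down the last 8 mm, then close.

Call:
{"name": "play_rows", "arguments": {"targets": [{"x": 0.034, "y": 0, "z": 0, "wx": 0, "wy": 0, "wz": 0}, {"x": 0, "y": 0, "z": 0, "wx": 0, "wy": 0, "wz": 0}, {"x": 0, "y": 0, "z": 0, "wx": 0, "wy": 0, "wz": 0}]}}

```text
clock: 4.5
tcp_pos: [0.5742, -0.0757, 0.1792]
tcp_rot: [1.188, 1.222, -1.185]
wrist_force: [-0.3, -0.2, 0.1]
finger_gap: 0.0883
```

Call:
{"name": "play_rows", "arguments": {"targets": [{"x": 0, "y": 0, "z": 0, "wx": 0, "wy": 0, "wz": 0}, {"x": 0, "y": 0, "z": 0, "wx": 0, "wy": 0, "wz": 0}, {"x": 0, "y": 0, "z": 0, "wx": 0, "wy": 0, "wz": 0}, {"x": 0, "y": 0, "z": 0, "wx": 0, "wy": 0, "wz": 0}, {"x": 0, "y": 0, "z": 0, "wx": 0, "wy": 0, "wz": 0}, {"x": 0, "y": 0, "z": 0, "wx": 0, "wy": 0, "wz": 0}], "hand": -1, "grip_force": 50}}

```text
clock: 5.1
tcp_pos: [0.5748, -0.0759, 0.1803]
tcp_rot: [1.189, 1.221, -1.184]
wrist_force: [-0.0, 0.7, -0.1]
finger_gap: 0.0425
```

```bash
python3 -c "
from h import *
go([.574,-.076,.35])"
```

```text
turn deg [ 0.01  0.01 -0.2 ] scaled [ 0.      0.     -0.0011]
turn deg [-1.7999e+02  3.2000e-01  1.0000e-02] scaled [-1.0e+00  1.8e-03  1.0e-04]
R [[0.004, 1.0, 0.03], [-0.0, 0.03, -1.0], [-1.0, 0.004, 0.0]] tcp [ 0.5748 -0.0759  0.1803] d [-8.000e-04 -1.000e-04  1.697e-01] tool scaled [-6.79e-01 -8.00e-04  4.00e-04] q [ 0.34  0.61 -0.39  1.8   0.31  0.79 -0.17] F [-0.   0.7 -0.1] gap 0.04248600743318888 5.1
```

Call:
{"name": "play_rows", "arguments": {"targets": [{"x": 0, "y": 0, "z": 0, "wx": 0, "wy": 0, "wz": 0}, {"x": 0, "y": 0, "z": 0, "wx": 0, "wy": 0, "wz": 0}, {"x": 0, "y": 0, "z": 0, "wx": 0, "wy": 0, "wz": 0}, {"x": 0, "y": 0, "z": 0, "wx": 0, "wy": 0, "wz": 0}, {"x": 0, "y": 0, "z": 0, "wx": 0, "wy": 0, "wz": 0}, {"x": 0, "y": 0, "z": 0, "wx": 0, "wy": 0, "wz": 0}]}}

```text
clock: 5.7
tcp_pos: [0.5748, -0.0759, 0.1803]
tcp_rot: [1.188, 1.221, -1.185]
wrist_force: [-0.1, -0.7, -0.2]
finger_gap: 0.0252
```

```bash
python3 -c "
from h import *
go([.574,-.076,.35])"
```

```text
turn deg [ 0.01  0.01 -0.2 ] scaled [ 0.      0.0001 -0.0011]
turn deg [-1.7999e+02  3.1000e-01  2.0000e-02] scaled [-9.999e-01  1.700e-03  1.000e-04]
R [[0.003, 1.0, 0.03], [-0.0, 0.03, -1.0], [-1.0, 0.003, 0.0]] tcp [ 0.5748 -0.0759  0.1803] d [-8.000e-04 -1.000e-04  1.697e-01] tool scaled [-6.787e-01 -8.000e-04  4.000e-04] q [ 0.34  0.61 -0.39  1.8   0.31  0.79 -0.17] F [-0.1 -0.7 -0.2] gap 0.025191781181479384 5.7
```

Gripped with a 25 mm gap. Lifting, gently at first.

Call:
{"name": "play_rows", "arguments": {"targets": [{"x": -0.06, "y": 0, "z": 0, "wx": 0, "wy": 0, "wz": 0}, {"x": -0.06, "y": 0, "z": 0, "wx": 0, "wy": 0, "wz": 0}, {"x": -0.06, "y": 0, "z": 0, "wx": 0, "wy": 0, "wz": 0}, {"x": 0, "y": 0, "z": 0, "wx": 0, "wy": 0, "wz": 0}]}}

```text
clock: 6.1
tcp_pos: [0.5744, -0.0757, 0.2293]
tcp_rot: [1.188, 1.221, -1.185]
wrist_force: [-0.2, -0.6, -0.8]
finger_gap: 0.025
```

```bash
python3 -c "
from h import *
go([.574,-.076,.36])"
```

```text
turn deg [ 0.02 -0.   -0.17] scaled [ 0.0001 -0.     -0.001 ]
turn deg [-179.98    0.27   -0.  ] scaled [-0.9999  0.0015 -0.    ]
R [[0.003, 1.0, 0.03], [0.0, 0.03, -1.0], [-1.0, 0.003, -0.0]] tcp [ 0.5744 -0.0757  0.2293] d [-0.0004 -0.0003  0.1307] tool scaled [-5.228e-01 -1.000e-04  9.000e-04] q [ 0.36  0.54 -0.41  1.77  0.27  0.88 -0.14] F [-0.2 -0.6 -0.8] gap 0.02496261773682007 6.1
```

Call:
{"name": "play_rows", "arguments": {"targets": [{"x": -0.1, "y": 0, "z": 0, "wx": 0, "wy": 0, "wz": 0}, {"x": -0.1, "y": 0, "z": 0, "wx": 0, "wy": 0, "wz": 0}, {"x": -0.1, "y": 0, "z": 0, "wx": 0, "wy": 0, "wz": 0}, {"x": -0.1, "y": 0, "z": 0, "wx": 0, "wy": 0, "wz": 0}, {"x": -0.1, "y": 0, "z": 0, "wx": 0, "wy": 0, "wz": 0}, {"x": 0, "y": 0, "z": 0, "wx": 0, "wy": 0, "wz": 0}]}}

```text
clock: 6.7
tcp_pos: [0.5726, -0.0757, 0.3597]
tcp_rot: [1.187, 1.222, -1.185]
wrist_force: [0.5, 0.6, -2.2]
finger_gap: 0.0251
```

```bash
python3 -c "
from h import *
go([.534,.1757,.36])
im,d=capture('scene');cv2.imwrite('pics/s2.png',im[:,:,::-1])"
```

```text
turn deg [ 0.04  0.01 -0.11] scaled [ 0.0002  0.0001 -0.0006]
turn deg [-1.7996e+02  1.8000e-01  2.0000e-02] scaled [-9.998e-01  1.000e-03  1.000e-04]
R [[0.002, 1.0, 0.031], [-0.0, 0.031, -1.0], [-1.0, 0.002, 0.0]] tcp [ 0.5726 -0.0757  0.3597] d [-0.0386  0.2514  0.0003] tool scaled [-0.0016 -0.1234 -1.0098] q [ 0.4   0.39 -0.45  1.65  0.19  1.14 -0.07] F [ 0.5  0.6 -2.2] gap 0.025078781487538886 6.7
```

View pics/s2.png

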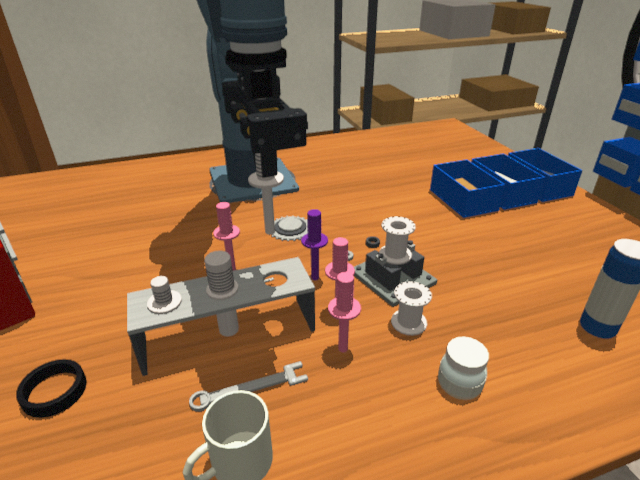

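The long slim-rod drift is held upright, rod from (266,185) to (268,233), clear of the rack. Carrying it to the hub.

Call:
{"name": "play_rows", "arguments": {"targets": [{"x": 0, "y": -0.017, "z": -0.07, "wx": 0, "wy": 0, "wz": 0}, {"x": 0, "y": -0.017, "z": -0.13, "wx": 0, "wy": 0, "wz": 0}, {"x": 0, "y": -0.017, "z": -0.13, "wx": 0, "wy": 0, "wz": 0}, {"x": 0, "y": -0.017, "z": -0.13, "wx": 0, "wy": 0, "wz": 0}, {"x": 0, "y": -0.017, "z": -0.13, "wx": 0, "wy": 0, "wz": 0}, {"x": 0, "y": -0.017, "z": -0.13, "wx": 0, "wy": 0, "wz": 0}, {"x": 0, "y": -0.017, "z": -0.1, "wx": 0, "wy": 0, "wz": 0}, {"x": 0, "y": 0, "z": -0.05, "wx": 0, "wy": 0, "wz": 0}]}}

```text
clock: 7.55
tcp_pos: [0.5239, 0.1536, 0.3452]
tcp_rot: [1.175, 1.24, -1.202]
wrist_force: [0.2, 0.3, -0.9]
finger_gap: 0.0246
```

Call:
{"name": "play_rows", "arguments": {"targets": [{"x": 0, "y": 0, "z": 0, "wx": 0, "wy": 0, "wz": 0}, {"x": 0, "y": 0, "z": 0, "wx": 0, "wy": 0, "wz": 0}]}}

```text
clock: 7.75
tcp_pos: [0.5222, 0.1554, 0.3435]
tcp_rot: [1.17, 1.244, -1.201]
wrist_force: [0.0, -0.3, -2.0]
finger_gap: 0.0248
```

```bash
python3 -c "
from h import *
go([.534,.1757,.36])"
```

```text
turn deg [ 0.34 -0.    1.44] scaled [ 0.0019 -0.      0.008 ]
turn deg [-179.65   -2.26   -0.  ] scaled [-0.9981 -0.0125 -0.    ]
R [[-0.025, 0.999, 0.036], [-0.001, 0.036, -0.999], [-1.0, -0.025, -0.0]] tcp [0.5222 0.1554 0.3435] d [0.0118 0.0203 0.0165] tool scaled [-0.0674  0.0482 -0.0793] q [ 0.06  0.38 -0.55  1.73  0.2   1.11 -0.52] F [ 0.  -0.3 -2. ] gap 0.024764013571164645 7.75
```

Call:
{"name": "play_rows", "arguments": {"targets": [{"x": -0.03, "y": 0.024, "z": -0.04, "wx": 0, "wy": 0, "wz": 0.008}, {"x": -0.03, "y": 0.024, "z": -0.04, "wx": 0, "wy": 0, "wz": 0}, {"x": 0, "y": 0, "z": 0, "wx": 0, "wy": 0, "wz": 0}, {"x": 0, "y": 0, "z": 0, "wx": 0, "wy": 0, "wz": 0}]}}

```text
clock: 8.15
tcp_pos: [0.5363, 0.1738, 0.3594]
tcp_rot: [1.188, 1.22, -1.186]
wrist_force: [0.3, -0.2, -2.3]
finger_gap: 0.0247
```

```bash
python3 -c "
from h import *
go([.534,.1757,.36])
im,d=capture('scene');np.savez('scene3',im=im,d=d);cv2.imwrite('pics/s3.png',cv2.resize(im[110:310,300:540],None,fx=3,fy=3)[:,:,::-1])
C=cloud('scene',d);m=(d>0)&(np.hypot(C[...,0]-.534,C[...,1]-.176)<.04)
for lo in np.arange(.17,.33,.01):
    q=C[m&(C[...,2]>lo)&(C[...,2]<lo+.01)]
    if len(q):print(round(lo,3),len(q),q.mean(0).round(4),np.ptp(q,axis=0).round(4))
E=np.array(camera_info('scene')['extrinsics']);print('cam',(-E[:3,:3].T@E[:3,3]).round(3))
"
```

```text
turn deg [-0.02  0.08 -0.16] scaled [-0.0001  0.0004 -0.0009]
turn deg [ 1.7998e+02 -2.5000e-01 -1.2000e-01] scaled [ 9.999e-01 -1.400e-03 -7.000e-04]
R [[0.003, 1.0, 0.03], [-0.001, 0.03, -1.0], [-1.0, 0.003, 0.001]] tcp [0.5363 0.1738 0.3594] d [-0.0023  0.0019  0.0006] tool scaled [-0.0024 -0.0088 -0.008 ] q [ 0.03  0.38 -0.55  1.69  0.22  1.13 -0.55] F [ 0.3 -0.2 -2.3] gap 0.024715168957018953 8.15
0.19 43 [0.5402 0.1693 0.1951] [0.0132 0.0136 0.0097]
0.2 45 [0.5413 0.1703 0.205 ] [0.0119 0.0151 0.0097]
0.21 48 [0.5407 0.1694 0.2152] [0.0149 0.0157 0.0095]
0.22 46 [0.5414 0.17   0.2252] [0.0113 0.0147 0.0096]
0.23 49 [0.5405 0.1697 0.2351] [0.0143 0.0149 0.0097]
0.24 50 [0.5408 0.1696 0.2451] [0.0115 0.0148 0.0098]
0.25 51 [0.5406 0.17   0.2552] [0.0135 0.0156 0.009 ]
0.26 52 [0.5413 0.1701 0.2654] [0.013  0.0159 0.0096]
0.27 10 [0.5428 0.1699 0.2723] [0.0252 0.0116 0.0091]
0.28 282 [0.5454 0.1669 0.2846] [0.0529 0.0513 0.0097]
0.29 82 [0.5436 0.1654 0.2959] [0.0466 0.0237 0.0097]
0.3 158 [0.5463 0.1673 0.3051] [0.0551 0.0259 0.0098]
0.31 171 [0.5464 0.1674 0.315 ] [0.0575 0.0257 0.0098]
0.32 174 [0.5471 0.1673 0.3251] [0.0559 0.0253 0.0099]
cam [ 1.161 -0.194  0.574]
```

View pics/s3.png

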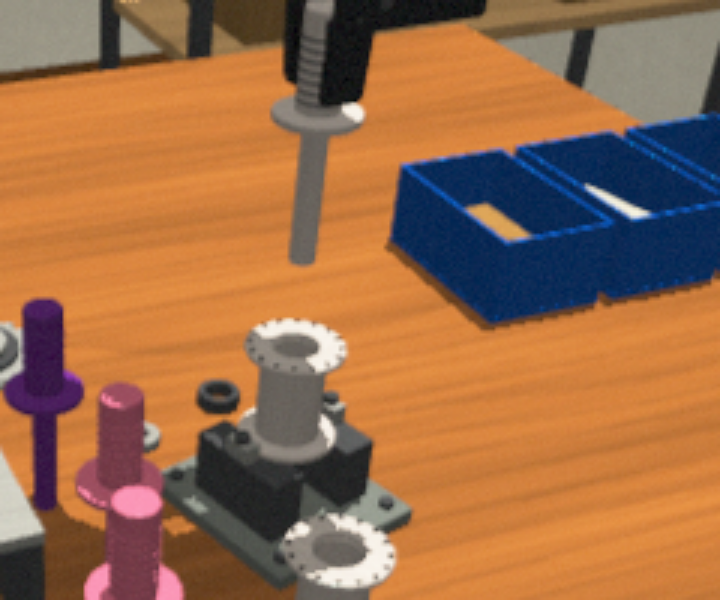

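The rod is vertical, with its axis at about (0.535,0.173) and foot near z 0.19, above the hub mouth (crop (297,345)). I'll correct by 2 mm and descend to just above the mouth.

Call:
{"name": "play_rows", "arguments": {"targets": [{"x": 0.05, "y": -0.007, "z": -0.01, "wx": 0, "wy": 0, "wz": 0}, {"x": 0.08, "y": 0, "z": 0, "wx": 0, "wy": 0, "wz": 0}, {"x": 0.05, "y": 0, "z": 0, "wx": 0, "wy": 0, "wz": 0}, {"x": 0, "y": 0, "z": 0, "wx": 0, "wy": 0, "wz": 0}, {"x": 0, "y": 0, "z": 0, "wx": 0, "wy": 0, "wz": 0}]}}

```text
clock: 8.7
tcp_pos: [0.5338, 0.175, 0.3104]
tcp_rot: [1.188, 1.22, -1.189]
wrist_force: [0.1, 0.2, -1.6]
finger_gap: 0.0252
```

```bash
python3 -c "
from h import *
go([.534,.1757,.27])"
```

```text
turn deg [-0.13  0.13 -0.06] scaled [-0.0007  0.0007 -0.0003]
turn deg [ 1.7987e+02 -1.0000e-01 -2.0000e-01] scaled [ 9.993e-01 -5.000e-04 -1.100e-03]
R [[0.001, 1.0, 0.028], [-0.002, 0.028, -1.0], [-1.0, 0.001, 0.002]] tcp [0.5338 0.175  0.3104] d [ 0.0002  0.0007 -0.0404] tool scaled [ 0.1617  0.0006 -0.0031] q [ 0.01  0.43 -0.53  1.74  0.25  1.03 -0.59] F [ 0.1  0.2 -1.6] gap 0.025233914664156427 8.7
```

Call:
{"name": "play_rows", "arguments": {"targets": [{"x": 0.04, "y": 0, "z": -0.003, "wx": 0, "wy": 0, "wz": 0}, {"x": 0.04, "y": 0, "z": 0, "wx": 0, "wy": 0, "wz": 0}, {"x": 0.04, "y": 0, "z": 0, "wx": 0, "wy": 0, "wz": 0}, {"x": 0.04, "y": 0, "z": 0, "wx": 0, "wy": 0, "wz": 0}, {"x": 0, "y": 0, "z": 0, "wx": 0, "wy": 0, "wz": 0}]}}

```text
clock: 9.2
tcp_pos: [0.5343, 0.1758, 0.2678]
tcp_rot: [1.189, 1.219, -1.188]
wrist_force: [0.0, -0.3, -2.1]
finger_gap: 0.0249
```

```bash
python3 -c "
from h import *
go([.534,.1757,.24])"
```

```text
turn deg [-0.15  0.11 -0.14] scaled [-0.0009  0.0006 -0.0008]
turn deg [ 1.7985e+02 -2.2000e-01 -1.7000e-01] scaled [ 9.991e-01 -1.200e-03 -9.000e-04]
R [[0.003, 1.0, 0.027], [-0.002, 0.027, -1.0], [-1.0, 0.002, 0.002]] tcp [0.5343 0.1758 0.2678] d [-0.0003 -0.0001 -0.0278] tool scaled [ 1.113e-01 -1.500e-03  1.000e-04] q [-0.01  0.48 -0.52  1.78  0.29  0.95 -0.62] F [ 0.  -0.3 -2.1] gap 0.024872839291342666 9.2
```

The rod is 30 mm inside the bore with no contact force. Continuing down onto the bearing.

Call:
{"name": "play_rows", "arguments": {"targets": [{"x": 0.04, "y": 0, "z": 0, "wx": 0, "wy": 0, "wz": 0}, {"x": 0.04, "y": 0, "z": 0, "wx": 0, "wy": 0, "wz": 0}, {"x": 0.03, "y": 0, "z": 0, "wx": 0, "wy": 0, "wz": 0}, {"x": 0, "y": 0, "z": 0, "wx": 0, "wy": 0, "wz": 0}]}}

```text
clock: 9.6
tcp_pos: [0.5345, 0.1758, 0.2378]
tcp_rot: [1.189, 1.219, -1.188]
wrist_force: [-0.2, -0.8, -0.9]
finger_gap: 0.0251
```

Call:
{"name": "play_rows", "arguments": {"targets": [{"x": 0.03, "y": 0, "z": 0, "wx": 0, "wy": 0, "wz": 0}, {"x": 0.03, "y": 0, "z": 0, "wx": 0, "wy": 0, "wz": 0}], "grip_force": 60}}

```text
clock: 9.8
tcp_pos: [0.5356, 0.1766, 0.2246]
tcp_rot: [1.191, 1.217, -1.185]
wrist_force: [-3.8, -1.1, 11.1]
finger_gap: 0.0247
```

```bash
python3 -c "
from h import *
go([.534,.1757,.208])"
```

```text
turn deg [-0.16  0.05 -0.32] scaled [-0.0009  0.0003 -0.0018]
turn deg [ 1.7984e+02 -5.1000e-01 -8.0000e-02] scaled [ 9.991e-01 -2.800e-03 -5.000e-04]
R [[0.006, 1.0, 0.027], [-0.001, 0.027, -1.0], [-1.0, 0.006, 0.001]] tcp [0.5356 0.1766 0.2246] d [-0.0016 -0.0009 -0.0166] tool scaled [ 0.0662 -0.0071  0.0035] q [-0.03  0.54 -0.49  1.82  0.33  0.86 -0.65] F [-3.8 -1.1 11.1] gap 0.02470742503003718 9.8
```

The bearing is moving at about 12 N. Keep pushing.

Call:
{"name": "play_rows", "arguments": {"targets": [{"x": 0.03, "y": -0.006, "z": 0.003, "wx": 0, "wy": 0, "wz": 0}, {"x": 0.03, "y": 0, "z": 0, "wx": 0, "wy": 0, "wz": 0}]}}

```text
clock: 10.0
tcp_pos: [0.5352, 0.1766, 0.2118]
tcp_rot: [1.193, 1.215, -1.183]
wrist_force: [-4.5, -2.2, 11.3]
finger_gap: 0.025
```

Call:
{"name": "play_rows", "arguments": {"targets": [{"x": 0.02, "y": 0, "z": 0, "wx": 0, "wy": 0, "wz": 0}]}}

```text
clock: 10.1
tcp_pos: [0.5353, 0.1767, 0.2081]
tcp_rot: [1.192, 1.214, -1.184]
wrist_force: [-13.8, -7.7, 50.2]
finger_gap: 0.0248
```

```bash
python3 -c "
from h import *
go([.534,.1757,.208])"
```

```text
turn deg [-0.19  0.1  -0.5 ] scaled [-0.001   0.0006 -0.0028]
turn deg [ 1.7981e+02 -7.8000e-01 -1.6000e-01] scaled [ 9.989e-01 -4.300e-03 -9.000e-04]
R [[0.009, 1.0, 0.027], [-0.002, 0.027, -1.0], [-1.0, 0.009, 0.002]] tcp [0.5353 0.1767 0.2081] d [-0.0013 -0.001  -0.0001] tool scaled [ 0.0003 -0.0052  0.0039] q [-0.04  0.56 -0.48  1.83  0.35  0.83 -0.67] F [-13.8  -7.7  50.2] gap 0.02476619976638926 10.1
```

The collar has made contact: the TCP is at 0.208 as predicted, with the force up to 50 N. I'll relax and look before releasing.

Call:
{"name": "play_rows", "arguments": {"targets": [{"x": 0, "y": 0, "z": 0, "wx": 0, "wy": 0, "wz": -0.003}, {"x": 0, "y": 0, "z": 0, "wx": 0, "wy": 0, "wz": 0}]}}

```text
clock: 10.3
tcp_pos: [0.5358, 0.1771, 0.2089]
tcp_rot: [1.189, 1.22, -1.189]
wrist_force: [-0.3, 0.4, -1.5]
finger_gap: 0.0249
```

```bash
python3 -c "
from h import *
go([.534,.1757,.208])
im,d=capture('scene');cv2.imwrite('pics/s4.png',cv2.resize(im[160:310,340:460],None,fx=4,fy=4,interpolation=2)[:,:,::-1])"
```

```text
turn deg [-0.18  0.09 -0.05] scaled [-0.001   0.0005 -0.0003]
turn deg [ 1.7982e+02 -8.0000e-02 -1.4000e-01] scaled [ 9.99e-01 -5.00e-04 -8.00e-04]
R [[0.001, 1.0, 0.027], [-0.002, 0.027, -1.0], [-1.0, 0.001, 0.002]] tcp [0.5358 0.1771 0.2089] d [-0.0018 -0.0014 -0.0009] tool scaled [ 0.0037 -0.0074  0.0053] q [-0.03  0.56 -0.48  1.82  0.34  0.84 -0.66] F [-0.3  0.4 -1.5] gap 0.024927196489775243 10.3
```

View pics/s4.png

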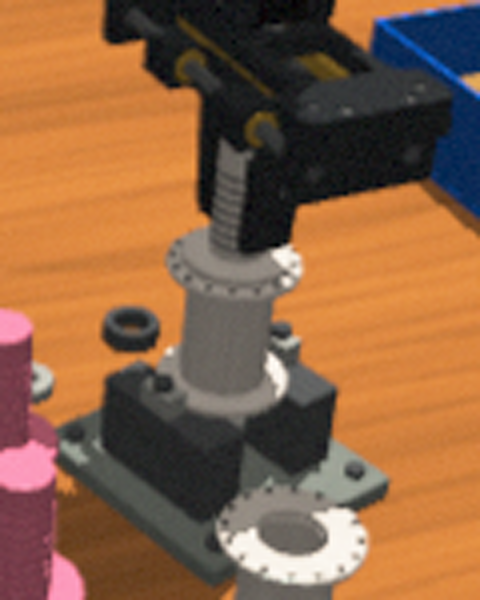

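The collar sits on the upper flange, crop (235,260). I'll press lightly once more, then release and retreat.

Call:
{"name": "play_rows", "arguments": {"targets": [{"x": 0.01, "y": -0.003, "z": 0.002, "wx": 0, "wy": 0, "wz": 0}]}}

```text
clock: 10.45
tcp_pos: [0.5357, 0.177, 0.2081]
tcp_rot: [1.19, 1.219, -1.188]
wrist_force: [-9.3, -4.3, 34.9]
finger_gap: 0.0249
```

Call:
{"name": "play_rows", "arguments": {"targets": [{"x": 0, "y": 0, "z": 0, "wx": 0, "wy": 0, "wz": 0}, {"x": 0, "y": 0, "z": 0, "wx": 0, "wy": 0, "wz": 0}, {"x": 0, "y": 0, "z": 0, "wx": 0, "wy": 0, "wz": 0}, {"x": 0, "y": 0, "z": 0, "wx": 0, "wy": 0, "wz": 0}, {"x": 0, "y": 0, "z": 0, "wx": 0, "wy": 0, "wz": 0}, {"x": 0, "y": 0, "z": 0, "wx": 0, "wy": 0, "wz": 0}, {"x": 0, "y": 0, "z": 0, "wx": 0, "wy": 0, "wz": 0}], "hand": 0.6}}

```text
clock: 11.15
tcp_pos: [0.5362, 0.1774, 0.2082]
tcp_rot: [1.191, 1.218, -1.186]
wrist_force: [0.3, 0.5, -0.2]
finger_gap: 0.0704
```

```bash
python3 -c "
from h import *
go([.534,.1757,.30])"
```

```text
turn deg [-0.19  0.04 -0.27] scaled [-0.0011  0.0002 -0.0015]
turn deg [ 1.7981e+02 -4.2000e-01 -6.0000e-02] scaled [ 9.989e-01 -2.300e-03 -3.000e-04]
R [[0.005, 1.0, 0.027], [-0.001, 0.027, -1.0], [-1.0, 0.005, 0.001]] tcp [0.5362 0.1774 0.2082] d [-0.0022 -0.0017  0.0918] tool scaled [-0.3672 -0.0072  0.0066] q [-0.04  0.56 -0.48  1.82  0.34  0.84 -0.66] F [ 0.3  0.5 -0.2] gap 0.07041623406520248 11.15
```

Call:
{"name": "play_rows", "arguments": {"targets": [{"x": -0.04, "y": 0, "z": 0, "wx": 0, "wy": 0, "wz": 0}, {"x": -0.06, "y": 0, "z": 0, "wx": 0, "wy": 0, "wz": 0}, {"x": -0.1, "y": 0, "z": 0, "wx": 0, "wy": 0, "wz": 0}, {"x": -0.15, "y": 0, "z": 0, "wx": 0, "wy": 0, "wz": 0}, {"x": -0.15, "y": 0, "z": 0, "wx": 0, "wy": 0, "wz": 0}, {"x": 0, "y": 0, "z": 0, "wx": 0, "wy": 0, "wz": 0}, {"x": 0, "y": 0, "z": 0, "wx": 0, "wy": 0, "wz": 0}]}}

```text
clock: 11.85
tcp_pos: [0.5354, 0.1781, 0.3444]
tcp_rot: [1.193, 1.217, -1.183]
wrist_force: [-0.2, 0.0, -0.5]
finger_gap: 0.0705
```

```bash
python3 -c "
from h import *
go([.534,.1757,.30])
im,d=capture('scene');cv2.imwrite('pics/s5.png',cv2.resize(im[180:310,340:460],None,fx=4.5,fy=4.5,interpolation=2)[:,:,::-1])
C=cloud('scene',d);Z=C[...,2];m=(d>0)&(np.hypot(C[...,0]-.534,C[...,1]-.176)<.04)
q=C[m&(Z>.12)&(Z<.25)];t=q[q[:,2]>q[:,2].max()-.003];print('top',q[:,2].max(),t.mean(0).round(4))
h=q[(q[:,2]>.14)&(q[:,2]<.188)]
for lo in(.14,.15,.16,.17,.18):print(h[(h[:,2]>lo)&(h[:,2]<lo+.01)].mean(0).round(4))
k=q[(q[:,2]>.13)&(q[:,2]<.138)];print('collar z',np.percentile(k[:,2],[25,50,75]))
for r in recognise('scene','bearing'):p=w('scene',r['centre']);print('bearing',r['confidence'],p.round(4),px('scene',p))
"
```

```text
turn deg [-0.13 -0.04 -0.44] scaled [-0.0007 -0.0002 -0.0024]
turn deg [ 1.7987e+02 -6.9000e-01  7.0000e-02] scaled [ 9.993e-01 -3.800e-03  4.000e-04]
R [[0.008, 1.0, 0.028], [0.001, 0.028, -1.0], [-1.0, 0.008, -0.001]] tcp [0.5354 0.1781 0.3444] d [-0.0014 -0.0024 -0.0444] tool scaled [ 0.1774 -0.0072  0.0094] q [ 0.02  0.4  -0.55  1.71  0.23  1.1  -0.57] F [-0.2  0.  -0.5] gap 0.07052048826185822 11.85
top 0.19480776529310656 [0.5366 0.1744 0.1936]
[0.5429 0.1707 0.1451]
[0.5437 0.1712 0.1549]
[0.5431 0.1703 0.165 ]
[0.5431 0.1708 0.1748]
[0.5427 0.1713 0.1838]
collar z [0.13308738 0.13369014 0.13429531]
```

View pics/s5.png

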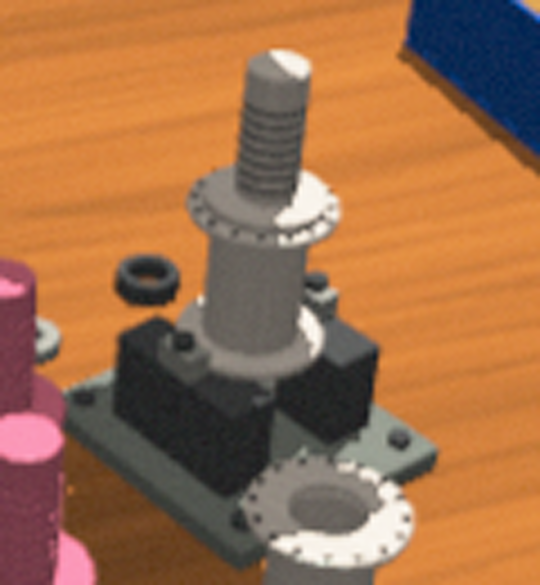

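The drift stands upright with its collar top at z 0.1337 (0.133 expected) and handle top at 0.1936 (0.193 expected), so it is seated. The gripper is clear.

```bash
python3 -c "
from workcell import *
print(job_done())"
```

```text
the job is handed in; nothing more can be done
None
```

The long slim-rod drift is standing in the clamped hub with its collar down on the flange, and I handed the job in at about 12 s of the 45 s allowed. I have no direct sight of the bearing: the network reported nothing for it in the last picture, and the blocks hide it from that view.

- **Bearing:** the push felt the expected steady force of about 12 N, then rose sharply to 50 N at the height where the collar should meet the hub. With the collar seated, the rod reaches far enough to put the bearing about 29 mm down, so it should be fully out.
- **Drift:** after I let go, the collar top measured z 0.1337 (0.133 expected) and the handle top z 0.1936 (0.193 expected). The handle is upright.
- **Robot:** the gripper is open, about 89 mm above the handle top (fingertips), and the wrist force reads about zero. The highest force I read during the job was about 53 N (limit 120 N).
- **Other items:** I saw nothing else disturbed, though the last picture covered only the area around the hub.

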